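# Lock the pump of a coffee pot for carrying

### The arm

A 6-joint arm with a two-finger parallel gripper is mounted at the origin on a cart in front of the work surface, level with it; the furniture and walls round the work are solid. World frame = base frame: x ahead of the robot, y to its left, z up, the work surface at z = 0. Lengths are in m, angles in rad, forces in N, time in s.
With the tool pointing down it reaches from about 0.25 to 0.775 m from the base axis. Payload 4 kg.
Tool frame: the origin (TCP) lies on the centre line of the jaws, within the pads' length; the fingertips stand 25 mm ahead of it and the grasp point (between the pads) lies 6 mm ahead of it; z points along the fingers, y is the line along which they close (so a half turn about z gives the same grasp; the last joint's range is limited). The gripper opens to 94 mm and grips with 3 to 60 N. Pads are 16 mm wide; open, the fingers measure 119 mm over their backs; the gripper's body (75 mm by 177 mm) begins 78 mm behind the grasp point.
Start: joints at [-1.246, 0.087, 1.371, -0, 1.684, -0.103], TCP at [0.228, -0.5, 0.231] pointing down, gripper open.
Joint ranges: [-3.1, 3.1], [-0.76, 2.03], [0.27, 2.55], [-1.08, 4.22], [0.17, 2.65], [-2.57, 2.57]. Speed limits (rad/s): [2.79, 2.79, 3.14, 3.14, 3.14, 3.14].

### API

Orientations are given as [roll, pitch, yaw] about the fixed x, y, z axes, in that order (R = Rz(yaw) Ry(pitch) Rx(roll)).
In Python, from bench import sensors, optics, ticket gives the robot as it stands.
- The arm moves only by the tool send_rows, never from a script. Its argument "rows" is a list of rows, each a list of 6 numbers: the shift along the world's x, y, z in mm, then the turn, a rotation vector about the world's x, y, z in rad. In form: [[x, y, z, wx, wy, wz], ...]. A call has 1 to 8 rows; each row shifts and turns the commanded pose from where the row before left it; what a row does not reach is not made up. A row lasts 1/12 s, in which the tool goes at most 41.7 mm and 7.16 degrees, less where a joint would pass 70% of its speed; a pose out of reach is approached as far as the arm can. A call is refused whole if a number of a shift passes 41.7 or a number of a turn 0.125, either way. A call with a gripper value outside its range is refused whole. "grip" is the finger opening in mm, from 0 to 94, set as the call begins (left out, the last holds). The fingers move at their own pace and stop on an object; the grip force is fixed at half the most. Time passes only in rows, so rows that do not move let the fingers close. It gives the time, the measured TCP pose, the force, the opening and the grip force at its end, in the units of the state.
- sensors.get_obs(): the state, without advancing time (a new reading comes with each control period).
- optics.snapshot(name): name is "scene" or "top" or "wrist"; returns the picture (420x560x3 uint8, red, green, blue); there is no depth.
- optics.camera_model(name): a dict with "vertical_fov" (degrees; the focal length in pixels is half the picture's height over the tangent of half this angle, whatever the lens; pixels are square), "cx", "cy" (the principal point, pixels), "R" (3x3) and "t" (3): a world point X has camera coordinates R X + t. Camera axes: x right, y down, z forward; pixel columns grow to the right and rows downward; lengths in m; the calibration is good to about 2 mm. The wrist camera is an equidistant fisheye: a pixel r from the principal point sees the ray r / f radians off the axis. A picture is of the moment at which its call begins: read the wrist's pose just before it. camera_model takes no time and is no camera call; for the wrist camera it gives the pose at the moment of the call.
- ticket.close_job(): hands the job in; it is judged then, once.
The state is a dict: "time": time; "joint_positions": joint angles; "qvel": joint speeds; "joint_torque": joint torques, N m; "tool_pos": TCP position; "ee_rot": TCP orientation; "wrist_force": force on the tool from outside, world axes, zero at the start; "wrist_torque": the same for the moment, N m; "width": finger opening in m; "finger_force": force on a finger pad.
Only numpy, scipy, OpenCV 4.12 (cv2) and the standard library are available. Lean on these libraries where they do the work, as an engineer would, in place of code of your own. Each camera call takes 0.05 s, during which the arm holds its last target. There are 200 camera calls.

### The job

The coffee pump pot is about to be carried to the next table, so lock its pump: with closed fingertips press the long metal push plate on its head down and, while holding it down, push the grey sliding lock beside it all the way across until its tongue covers the ear of the plate, then let go so that the lock alone keeps the plate down. Nothing is to be pinched, lifted or forced: leave the pot standing where it is and do not disturb the cups and the other things round it.

Things in the scene. Friction and masses are not known exactly. Their poses are not given: they have to be found in the camera images.
- pot: Loose pump pot (vacuum jug with pump head), full, about 3.3 kg: steel body 160 mm across, flat black round head whose deck lies 205 mm above the table, spout on its -x side (tip 0.135 m from the axis), handle folded back on its +x side. Origin: centre of its underside; z up; x from spout to handle; y along the push plate and the lock's track. Shoved hard it would slide or tip.
- pump (a joint): Spring-loaded metal push plate of the pot, m: 0 = up, grows as it is pressed straight down, 0.018 = bottom stop. The spring takes 3 N at 0 and 6 N at 0.018 and lifts the plate at once when it is let go. From 0.0125 on its ear clears the tongue of the lock; locked, the plate rests at about 0.012, held by the tongue.
- plate_top (a point): Centre of the top face of the push plate (moves with it). The plate is a flat, smooth rectangle, 44 mm in the pot's x (pot x -34 to +10 mm) by 120 mm in its y (-60 to +60 mm); up, its top is 20 mm above the deck (225 mm above the table), at the bottom stop 2 mm above the deck.
- ear_top (a point): Centre of the top of the small metal ear that stands out of the plate's +x edge and moves up and down with the plate: 18 mm in the pot's x, 16 mm in y (pot y -56 to -40 mm), its top 3 mm lower than the plate's top.
- pump_lock (a joint): Sliding transport lock, m: 0 = open, grows as it moves towards the pot's -y, 0.025 = fully home at its end stop. Starts at 0 to 0.004. While the plate is up the ear stops it at about 0.010; with the plate pressed to 0.0125 or more its tongue passes over the ear. About 1.2 N of friction; it stays where it is left.
- lock_face (a point): Centre of the end of the lock that is pushed (looks to the pot's +y; push towards -y), 12.5 mm above the deck. Grey ribbed block: pot x 14 to 46 mm (4 mm beside the plate), 34 mm in y, top 23.5 mm above the deck. The deck is bare on this end's +y side: closed fingertips set astride the plate's edge there (pot x about 8 mm) can hold the plate down and push the block together.
- tongue_tip (a point): Underside of the leading (-y) end of the lock's flat tongue, 5 mm above the deck; the tongue is 20 mm wide in x, 6 mm thick and reaches 17 mm out of the block towards -y. It must end above the ear.
- cup_1: Bystander: white coffee cup, 66 mm across, 58 mm high, standing on the table under the spout of the pot. Origin at its underside. Loose.
- cup_2: Bystander: white coffee cup like it, on saucer_2. Loose.
- saucer_1: Bystander: saucer with a teaspoon, 146 x 172 mm, 28 mm high, empty, to the left of the pot. Loose.
- saucer_2: Bystander: saucer with a teaspoon, 146 x 172 mm, carrying cup_2, further left. Loose.
- coffee_jug: Bystander: steel vacuum jug with a black handle, 127 x 183 mm, 227 mm high, behind the pot. Loose.
- pepper_mill: Bystander: dark wooden mill, 57 mm across, 174 mm high, behind the pot to the left. Loose.
- salt_mill: Bystander: light wooden mill, 57 mm across, 162 mm high, beside the other mill. Loose.
- service_bell: Bystander: counter bell, 75 mm across, 57 mm high, to the right. Loose.
- favour_1: Bystander: wrapped wafer packet, 40 x 88 x 14 mm, on the left. Loose.
- favour_2: Bystander: wrapped wafer packet, 40 x 88 x 14 mm, front left. Loose.

How it is judged:
By the outcome, as a careful person would: the job done as asked, in the order asked, and still so for the second after the job is handed in, with the robot touching nothing.
It also fails if it takes over 40 s, if anything falls off the work surface, if the arm or the gripper's body presses on something with over 40 N, if the wrist force passes 120 N, or if a joint passes its speed limit or range.

## Working session

There is one attempt and no reset: what is moved stays moved. The work goes in short steps, Python scripts to look and compute and a tool call to move; the robot and the scene stay as the last step left them, time stands still between calls to the robot, and variables do not carry over. Pictures are saved under pics/ and viewed, at most 10 in all, crops included, and the job is handed in when it is done.

Besides the shell and the picture viewer there is one more tool, called after "Call:" by a JSON object that holds its "fn" and its "kwargs", one argument or row to a line. send_rows: Moves the arm, as the interface text tells. Its arguments: {"type":"object","properties":{"rows":{"type":"array"},"grip":{"type":"number"}},"required":["rows"]}

```bash
mkdir -p pics; cat > h.py <<'E'
import numpy as np, cv2
from bench import sensors, optics, ticket
def cam(n):
    m=optics.camera_model(n); return m, 210/np.tan(np.radians(m["vertical_fov"])/2)
def cast(n,u,v,z):
    m,f=cam(n); R=np.array(m["R"]);t=np.array(m["t"])
    d=R.T@np.array([(u-m["cx"])/f,(v-m["cy"])/f,1]); c=-R.T@t
    return c+d*(z-c[2])/d[2]
def proj(n,X):
    m,f=cam(n); p=np.array(m["R"])@np.array(X)+np.array(m["t"])
    return p[:2]/p[2]*f+[m["cx"],m["cy"]]
E
python3 - <<'E'
from h import *
a=optics.snapshot("top");b=optics.snapshot("scene")
cv2.imwrite("pics/top.png",a[:,:,::-1]);cv2.imwrite("pics/scene.png",b[:,:,::-1])
for n in("top","scene"):
    m,f=cam(n);print(n,f,m["cx"],m["cy"],-np.array(m["R"]).T@np.array(m["t"]),np.array(m["R"]).round(2).tolist())
print(sensors.get_obs())
E
```

```text
top 428.93850504207563 274.2971579709921 204.50737984358815 [0.28290809 0.09019848 1.43271509] [[-0.07, -1.0, -0.0], [-0.97, 0.06, -0.22], [0.22, -0.01, -0.98]]
scene 442.1897281268019 285.5952983701875 207.39164456209332 [ 0.12717416 -0.85129187  1.21289089] [[0.9, -0.44, -0.01], [-0.32, -0.63, -0.7], [0.31, 0.63, -0.71]]
{'time': 0.1, 'joint_positions': array([-1.24610440e+00,  8.78786936e-02,  1.37205547e+00,  7.75384538e-06,
        1.68358741e+00, -1.03065662e-01]), 'qvel': array([-0.00068556, -0.00051886, -0.00223585,  0.00031671, -0.00072827,
       -0.00039752]), 'joint_torque': array([ 2.53197650e-03, -3.41253626e+01, -3.03301013e+01,  7.21906219e-02,
        3.04615754e-02, -1.06202287e-04]), 'tool_pos': array([ 0.22803596, -0.50003117,  0.22944665]), 'ee_rot': array([-3.13967476e+00, -2.06119621e-04,  4.27758254e-01]), 'wrist_force': array([0.55438525, 1.24124173, 0.29095042]), 'wrist_torque': array([ 0.00079861, -0.01172005,  0.00447155]), 'finger_force': 0.0, 'width': 0.09349814491427487}
```

View pics/top.png

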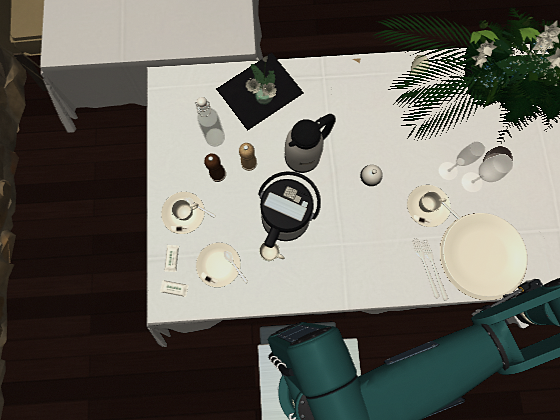

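View pics/scene.png

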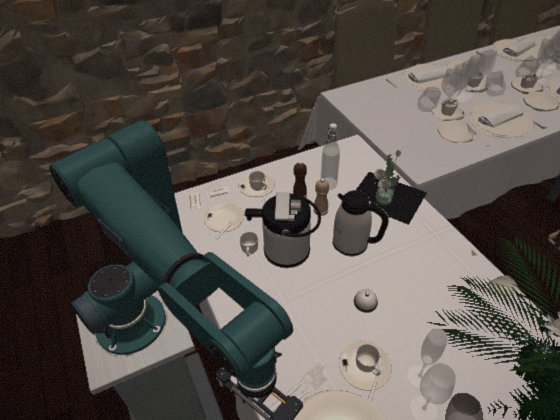

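The top view shows the pot at about (288,207), with the spout pointing down to (270,245) and the plate around (286,205). I'll enlarge it.

```bash
python3 - <<'E'
from h import *
a=cv2.imread("pics/top.png")[165:260,245:335];b=cv2.imread("pics/scene.png")[180:270,235:335]
k=dict(interpolation=cv2.INTER_CUBIC)
a=cv2.resize(a,(400,int(400*95/90)),**k);b=cv2.resize(b,(400,360),**k)
o=np.zeros((430,800,3),np.uint8);o[:a.shape[0],:400]=a;o[:360,400:]=b
o=np.clip(o.astype(float)*1.3,0,255).astype(np.uint8)
cv2.imwrite("pics/crop.png",o)
E
```

```text
(no output)
```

View pics/crop.png

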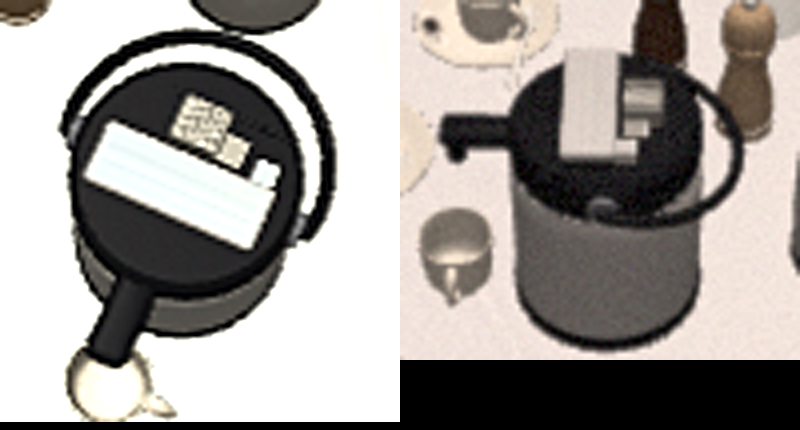

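The crop's left half shows the plate with corners near (105,120), (275,190), (252,250) and (83,180). The beige lock is at (205,125) with its tongue at (235,150), and the ear is at (265,172). Next I'll measure these.

```bash
cat > meas.py <<'E'
from h import *
def rect(n,img,box,thr,z,k):
    x0,x1,y0,y1=box;S=8
    g=cv2.resize(img[y0:y1,x0:x1],None,fx=S,fy=S,interpolation=cv2.INTER_CUBIC).min(2)
    m=(g>thr).astype(np.uint8)
    m=cv2.morphologyEx(m,cv2.MORPH_OPEN,cv2.getStructuringElement(cv2.MORPH_ELLIPSE,(k,k)))
    cs,_=cv2.findContours(m,cv2.RETR_EXTERNAL,cv2.CHAIN_APPROX_NONE)
    c=max(cs,key=cv2.contourArea)[:,0,:].astype(float)
    P=np.array([cast(n,(u+.5)/S-.5+x0,(v+.5)/S-.5+y0,z)[:2] for u,v in c])
    r=cv2.minAreaRect((P*1000).astype(np.float32)); return r,cv2.boxPoints(r)
E
python3 - <<'E'
from meas import *
a=cv2.imread("pics/top.png");b=cv2.imread("pics/scene.png")
for thr in(150,185,):
  for k in(55,65): print("top",thr,k,rect("top",a,(262,312,190,224),thr,.225,k))
for thr in(100,120): 
  for k in(50,60):print("scene",thr,k,rect("scene",b,(272,291,190,223),thr,.225,k))
# deck disc: dark mask
g=a[165:260,245:335].max(2); m=(g<70).astype(np.uint8)
# lock / ear mean colours & points on top view
for nm,(u,v),z in(("lockface mid corner L",(187,95),.2285),("lock low-left",(172,135),.2285),("lock lowright",(218,150),.2285),("lock upright",(236,108),.2285),("ear",(265,172),.222),("spout tip",(105,350),.19)):
    p=cast("top",245+u/4.444-.4,165+v/4.444-.4,z);print(nm,p.round(4))
E
```

```text
top 150 55 (((546.4876708984375, 47.046810150146484), (116.64567565917969, 41.01237106323242), 61.904510498046875), array([[500.93112  ,   5.2537384],
       [537.11084  , -14.06073  ],
       [592.0442   ,  88.83988  ],
       [555.8645   , 108.15435  ]], dtype=float32))
top 150 65 (((546.48291015625, 47.11631393432617), (116.55426025390625, 41.11791229248047), 62.024898529052734), array([[500.98914  ,   5.2927322],
       [537.3025   , -13.995178 ],
       [591.9767   ,  88.939896 ],
       [555.6633   , 108.227806 ]], dtype=float32))
top 185 55 (((525.5409545898438, 8.598556518554688), (26.85022735595703, 37.694244384765625), 62.244789123535156), array([[502.61026 ,   5.495077],
       [535.9676  , -12.058946],
       [548.4717  ,  11.702036],
       [515.1143  ,  29.256058]], dtype=float32))
top 185 65 (((528.5906982421875, 6.920708656311035), (26.328262329101562, 30.10114860534668), 67.39325714111328), array([[509.6362    ,   0.55354404],
       [537.4245    , -11.017457  ],
       [547.54517   ,  13.287873  ],
       [519.7569    ,  24.858875  ]], dtype=float32))
scene 100 50 (((545.3670043945312, 53.877967834472656), (131.12152099609375, 61.983455657958984), 62.88257598876953), array([[487.89844 ,   9.650532],
       [543.06836 , -18.602493],
       [602.8356  ,  98.10541 ],
       [547.66565 , 126.35843 ]], dtype=float32))Traceback (most recent call last):
  File "<stdin>", line 6, in <module>
  File "meas.py", line 9, in rect
    P=np.array([cast(n,(u+.5)/S-.5+x0,(v+.5)/S-.5+y0,z)[:2] for u,v in c])
                ~~~~^^^^^^^^^^^^^^^^^^^^^^^^^^^^^^^^^^^
  File "h.py", line 6, in cast
    m,f=cam(n); R=np.array(m["R"]);t=np.array(m["t"])
        ~~~^^^
  File "h.py", line 4, in cam
    m=optics.camera_model(n); return m, 210/np.tan(np.radians(m["vertical_fov"])/2)
ValueError: time passes only in moves, steps and waits
```

Plate centre is about (546.5, 47) mm with its long axis at 62°, so pot yaw is about -28° and the pot origin about (557, 41). The measured size, 117×41 mm, agrees with the given 120×44. I'll raise the arm, close the fingers and move over the pot.

Call:
{"fn": "send_rows", "kwargs": {
  "rows": [
    [0,0,33,0,0,0],
    [0,0,34,0,0,0],
    [0,0,34,0,0,0],
    [21,33,0,0,0,0.11],
    [21,33,0,0,0,0.11],
    [21,33,0,0,0,0.11],
    [21,33,0,0,0,0.11],
    [21,33,0,0,0,0.11]
  ],
  "grip": 0
}}

```text
time: 0.77
tool_pos: [0.3336, -0.3338, 0.331]
ee_rot: [-3.141, -0.0, 0.982]
wrist_force: [0.9, -1.0, -0.7]
width: 0.0438
finger_force: 0.0
```

Call:
{"fn": "send_rows", "kwargs": {
  "rows": [
    [21,33,0,0,0,0.104],
    [21,33,0,0,0,0],
    [21,33,0,0,0,0],
    [21,33,0,0,0,0],
    [21,33,0,0,0,0],
    [21,33,0,0,0,0],
    [21,33,0,0,0,0],
    [21,33,0,0,0,0]
  ]
}}

```text
time: 1.43
tool_pos: [0.5017, -0.0695, 0.3311]
ee_rot: [-3.141, 0.0, 1.082]
wrist_force: [1.1, -0.3, -0.0]
width: 0.0006
finger_force: 0.0
```

Call:
{"fn": "send_rows", "kwargs": {
  "rows": [
    [0,0,0,0,0,0],
    [0,0,0,0,0,0],
    [0,0,0,0,0,0]
  ]
}}

```text
time: 1.68
tool_pos: [0.5009, -0.0717, 0.331]
ee_rot: [-3.141, 0.001, 1.082]
wrist_force: [-0.2, 0.7, -0.2]
width: 0.0005
finger_force: 0.0
```

```bash
python3 - <<'E'
import re
s=open("h.py").read()
s=s.replace("def cam(n):\n    m=optics.camera_model(n); return m,","_c={}\ndef cam(n):\n    m=_c.setdefault(n,None) or _c.__setitem__(n,optics.camera_model(n)) or _c[n]; return m,")
s+='''
def wcast(m,u,v,z):
    f=210/np.tan(np.radians(m["vertical_fov"])/2);R=np.array(m["R"]);t=np.array(m["t"])
    du,dv=u-m["cx"],v-m["cy"];r=np.hypot(du,dv);th=r/f
    d=R.T@np.array([np.sin(th)*du/r,np.sin(th)*dv/r,np.cos(th)]);c=-R.T@t
    return c+d*(z-c[2])/d[2]
'''
open("h.py","w").write(s)
E
python3 - <<'E'
from h import *
import pickle
m=optics.camera_model("wrist");w=optics.snapshot("wrist");pickle.dump(m,open("w1.pkl","wb"))
cv2.imwrite("pics/w1.png",w[:,:,::-1])
E
```

```text
(no output)
```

View pics/w1.png

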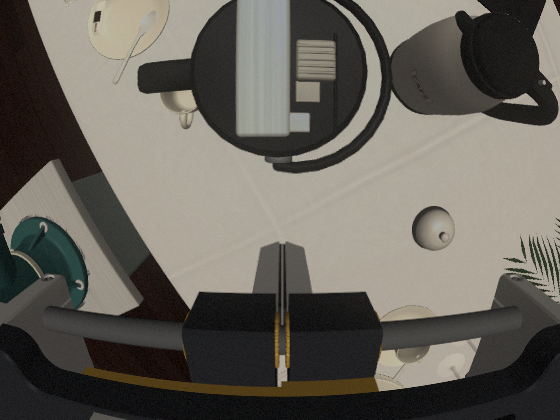

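The wrist view shows the plate running up the image (u 237–290, near end v≈136), with the lock block at (297–336, 39–80), its tongue at (308,91) and the ear at (299,122). I'll cast these points onto their planes.

```bash
python3 - <<'E'
from h import *
import pickle
m=pickle.load(open("w1.pkl","rb"))
yw=np.radians(-28);ex=np.array([np.cos(yw),np.sin(yw)]);ey=np.array([-ex[1],ex[0]])
O=np.array([.557,.0414])
for nm,u,v,z in(("plate nearL",237,135.5,.225),("plate nearR",289.5,137,.225),("plate edge R",291.5,20,.225),("plate edge L",237,20,.225),("lock face L",297,39.5,.2285),("lock face R",335,40,.2285),("lock front L",297,80,.2285),("lock front R",336,81,.2285),("ear nearR",310,132,.222)):
    p=wcast(m,u,v,z);d=p[:2]-O;print(nm,(p*1000).round(1),"pot",(1000*np.array([d@ex,d@ey])).round(1))
t=np.array([.5009,-.0717])-O;print("tcp pot",t@ex,t@ey, -np.array(m["R"]).T@np.array(m["t"]))
E
```

```text
plate nearL [501.6   5.4 225. ] pot [-32.  -57.8]
plate nearR [537.8 -15.6 225. ] pot [  9.8 -59.4]
plate edge R [584.4  68.7 225. ] pot [11.3 37. ]
plate edge L [546.5  89.9 225. ] pot [-32.1  37.9]
lock face L [579.7  51.1 228.5] pot [15.5 19.2]
lock face R [606.4  37.7 228.5] pot [45.4 19.9]
lock front L [564.   21.8 228.5] pot [ 15.4 -14. ]
lock front R [591.    7.5 228.5] pot [ 45.9 -14. ]
ear nearR [554.2 -19.8 222. ] pot [ 26.3 -55.3]
tcp pot 0.0035638737916984103 -0.12619872742463314 [ 0.53793538 -0.00284929  0.48465159]
```

Call:
{"fn": "send_rows", "kwargs": {
  "rows": [
    [20.8,35.2,0,0,0,0],
    [20.8,35.2,0,0,0,0],
    [20.8,35.2,0,0,0,0],
    [20.8,35.2,0,0,0,0],
    [0,0,-25,0,0,0],
    [0,0,-25,0,0,0],
    [0,0,-18,0,0,0],
    [0,0,0,0,0,0]
  ]
}}

```text
time: 2.4
tool_pos: [0.5824, 0.0675, 0.2582]
ee_rot: [-3.134, 0.005, 1.079]
wrist_force: [0.2, -0.3, -0.7]
width: 0.0
finger_force: 0.0
```

Call:
{"fn": "send_rows", "kwargs": {
  "rows": [
    [0,0,0,0,0,0],
    [0,0,0,0,0,0]
  ]
}}

```text
time: 2.57
tool_pos: [0.5848, 0.068, 0.2653]
ee_rot: [3.139, -0.001, 1.08]
wrist_force: [0.5, -0.2, 0.8]
width: 0.0004
finger_force: 0.0
```

```bash
python3 - <<'E'
from h import *
import pickle
print(sensors.get_obs()["tool_pos"],sensors.get_obs()["wrist_force"])
m=optics.camera_model("wrist");w=optics.snapshot("wrist");pickle.dump(m,open("w2.pkl","wb"))
cv2.imwrite("pics/w2.png",w[:,:,::-1])
E
```

```text
[0.58476309 0.06797289 0.26527859] [ 0.48909759 -0.24297982  0.81558029]
```

View pics/w2.png

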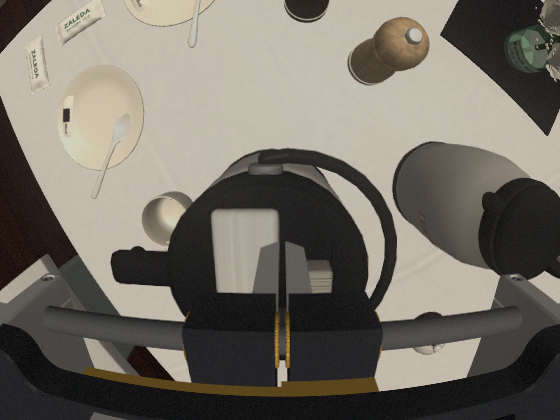

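The wrist view shows the closed tips hanging over the plate's right edge (u≈280), just short of the lock block (v≈265). I'll press down slowly.

Call:
{"fn": "send_rows", "kwargs": {
  "rows": [
    [-1,0.5,-4,0,0,0],
    [0,0,-4,0,0,0],
    [0,0,-4,0,0,0],
    [0,0,-3,0,0,0],
    [0,0,-3,0,0,0],
    [0,0,-3,0,0,0],
    [0,0,0,0,0,0],
    [0,0,0,0,0,0]
  ]
}}

```text
time: 3.28
tool_pos: [0.5835, 0.0698, 0.2429]
ee_rot: [3.141, -0.0, 1.082]
wrist_force: [-0.5, -0.4, 4.5]
width: 0.0005
finger_force: 1.8
```

Call:
{"fn": "send_rows", "kwargs": {
  "rows": [
    [0,0,-3,0,0,0],
    [0,0,-3,0,0,0],
    [0,0,-2,0,0,0],
    [0,0,0,0,0,0],
    [0,0,0,0,0,0]
  ]
}}

```text
time: 3.7
tool_pos: [0.5835, 0.0698, 0.2346]
ee_rot: [3.141, -0.0, 1.082]
wrist_force: [-0.0, -1.1, 5.3]
width: 0.0003
finger_force: 2.6
```

Plate depth is about 15.4 mm and 5.3 N matches the spring. Now I'll push along pot -y, which takes about 33 mm.

Call:
{"fn": "send_rows", "kwargs": {
  "rows": [
    [-1.4,-2.65,0,0,0,0],
    [-1.4,-2.65,0,0,0,0],
    [-1.4,-2.65,0,0,0,0],
    [-1.4,-2.65,0,0,0,0],
    [-1.4,-2.65,0,0,0,0],
    [-1.4,-2.65,0,0,0,0],
    [0,0,0,0,0,0]
  ]
}}

```text
time: 4.28
tool_pos: [0.5755, 0.0547, 0.2352]
ee_rot: [3.14, -0.003, 1.082]
wrist_force: [0.9, 2.8, 5.4]
width: 0.0005
finger_force: 2.9
```

Call:
{"fn": "send_rows", "kwargs": {
  "rows": [
    [-1.2,-2.2,0,0,0,0],
    [-1.2,-2.2,0,0,0,0],
    [-1.2,-2.2,0,0,0,0],
    [-1.2,-2.2,0,0,0,0],
    [0,0,0,0,0,0]
  ]
}}

```text
time: 4.7
tool_pos: [0.5708, 0.0458, 0.2351]
ee_rot: [3.14, -0.003, 1.082]
wrist_force: [1.4, 3.6, 5.1]
width: 0.0003
finger_force: 2.9
```

Call:
{"fn": "send_rows", "kwargs": {
  "rows": [
    [-0.7,-1.3,0,0,0,0],
    [-0.7,-1.3,0,0,0,0],
    [-0.5,-0.9,0,0,0,0],
    [0,0,0,0,0,0]
  ]
}}

```text
time: 5.03
tool_pos: [0.569, 0.0425, 0.2351]
ee_rot: [3.14, -0.003, 1.083]
wrist_force: [1.9, 2.6, 4.8]
width: 0.0002
finger_force: 3.0
```

Call:
{"fn": "send_rows", "kwargs": {
  "rows": [
    [-0.3,-0.5,0,0,0,0],
    [0,0,0,0,0,0]
  ]
}}

```text
time: 5.2
tool_pos: [0.5688, 0.0421, 0.2351]
ee_rot: [3.14, -0.003, 1.083]
wrist_force: [1.8, 2.8, 4.7]
width: 0.0006
finger_force: 3.0
```

Call:
{"fn": "send_rows", "kwargs": {
  "rows": [
    [-0.4,-0.8,0,0,0,0],
    [-0.3,-0.5,0,0,0,0],
    [0,0,0,0,0,0]
  ]
}}

```text
time: 5.45
tool_pos: [0.5685, 0.0416, 0.2351]
ee_rot: [3.14, -0.005, 1.083]
wrist_force: [4.0, 6.0, 4.9]
width: 0.0005
finger_force: 4.4
```

Call:
{"fn": "send_rows", "kwargs": {
  "rows": [
    [-0.4,-0.7,0,0,0,0],
    [0,0,0,0,0,0],
    [0,0,0,0,0,0]
  ]
}}

```text
time: 5.7
tool_pos: [0.5685, 0.0416, 0.2352]
ee_rot: [3.14, -0.007, 1.084]
wrist_force: [4.9, 7.0, 4.2]
width: 0.0005
finger_force: 5.2
```

The tool stopped moving and the horizontal force rose to 8.5 N, so the lock is at its end stop. The ear would have stopped it 15 mm earlier. I'll ease back a little and lift straight up.

Call:
{"fn": "send_rows", "kwargs": {
  "rows": [
    [0.9,1.8,0,0,0,0],
    [0.9,1.8,0,0,0,0],
    [0,0,0,0,0,0],
    [0,0,3,0,0,0],
    [0,0,4,0,0,0],
    [0,0,10,0,0,0],
    [0,0,20,0,0,0],
    [0,0,25,0,0,0]
  ]
}}

```text
time: 6.37
tool_pos: [0.5673, 0.0427, 0.2943]
ee_rot: [-3.135, 0.003, 1.082]
wrist_force: [-0.1, -0.1, 0.0]
width: 0.0004
finger_force: 0.0
```

Call:
{"fn": "send_rows", "kwargs": {
  "rows": [
    [0,0,35,0,0,0],
    [-17,-33,0,0,0,0],
    [-17,-33,0,0,0,0],
    [-17,-33,0,0,0,0],
    [-17,-33,0,0,0,0],
    [0,0,0,0,0,0],
    [0,0,0,0,0,0],
    [0,0,0,0,0,0]
  ]
}}

```text
time: 7.03
tool_pos: [0.5006, -0.089, 0.3313]
ee_rot: [-3.141, -0.0, 1.081]
wrist_force: [1.3, -1.1, 0.8]
width: 0.0006
finger_force: 0.0
```

```bash
python3 - <<'E'
from h import *
import pickle
m=optics.camera_model("wrist");w=optics.snapshot("wrist");pickle.dump(m,open("w3.pkl","wb"))
cv2.imwrite("pics/w3.png",w[:,:,::-1])
s=optics.snapshot("scene")[:,:,::-1];cv2.imwrite("pics/scene2.png",s)
E
```

```text
(no output)
```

View pics/w3.png

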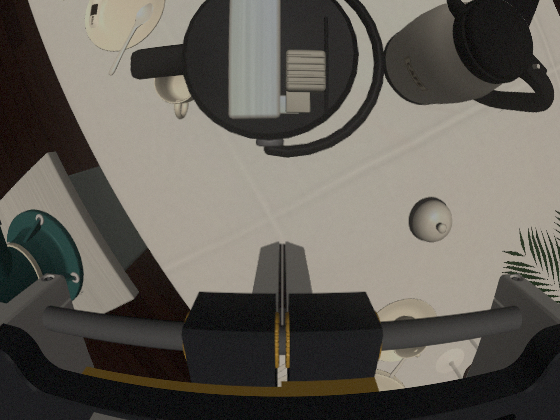

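The tongue (288–310, 92–112) now covers the ear, whose edge just shows at (283,110). I'll check the numbers.

```bash
python3 - <<'E'
from h import *
import pickle
m=pickle.load(open("w3.pkl","rb"))
yw=np.radians(-28);ex=np.array([np.cos(yw),np.sin(yw)]);ey=np.array([-ex[1],ex[0]])
O=np.array([.557,.0414])
for nm,u,v,z in(("plate nearL",229,116,.213),("plate nearR",279.5,118,.213),("same if up",279.5,118,.225),("same if up L",229,116,.225),("lock face L",286,50.5,.2285),("lock front L",287,90,.2285),("lock front R",326,91,.2285),("tongue tip",298,112,.216)):
    d=wcast(m,u,v,z)[:2]-O;print(nm,(1000*np.array([d@ex,d@ey])).round(1))
E
```

```text
plate nearL [-32.4 -56.8]
plate nearR [  9.7 -59.2]
same if up [  9.8 -59.4]
same if up L [-30.4 -57.1]
lock face L [14.9 -5.3]
lock front L [ 15.6 -37.3]
lock front R [ 46.  -37.5]
tongue tip [ 24.8 -54.3]
```

The lock is home: its face is at pot y ≈ -5 mm and the tongue tip at ≈ -54 mm, above the ear. The plate is down and the pot hasn't moved.

```bash
python3 -c "
from bench import ticket
print(ticket.close_job())"
```

```text
the job is handed in; nothing more can be done
None
```

The pump is locked: the sliding lock is fully home with its tongue over the ear and holds the plate down by itself, the pot has not moved, I saw no sign of anything else being disturbed, and the job is handed in at about 7 s on the robot's clock.

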